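# Raise the lamp mast and hang the work lamp over the chopping board

### The arm

A 7-joint arm with a two-finger parallel gripper is mounted at the origin on the work surface. World frame = base frame: x ahead of the robot, y to its left, z up, the work surface at z = 0. Lengths are in m, angles in rad, forces in N, time in s.
With the tool pointing down it reaches from about 0.4 to 0.85 m from the base axis. Payload 10.4 kg.
Tool frame: the origin (TCP) lies between the finger pads; the fingertips stand 19 mm ahead of it and the grasp point (between the pads) is the TCP (manip.tips_ahead is the distance from the TCP to the fingertips, in m); z points along the fingers, y is the line along which they close (so a half turn about z gives the same grasp; the last joint's range is limited). The gripper opens to 85 mm and grips with 20 to 120 N. Pads are 22 mm wide; open, the fingers measure 114 mm over their backs; the gripper's body (76 mm by 85 mm) begins 54 mm behind the grasp point. The pads swing forward as they close: fully open they stand 13 mm farther back than shut.
Start: joints at [-1.134, 0.332, -0.065, 1.46, 0.022, 1.35, -0.088], TCP at [0.277, 0.56, 0.25] pointing down, gripper open.
Joint ranges: [-2.6, 2.6], [-0.5, 2.12], [-1.47, 1.34], [0.16, 2.42], [-1.27, 4.41], [0.06, 2.06], [-2.6, 2.6]. Speed limits (rad/s): [2.22, 2.22, 2.79, 2.79, 3.14, 3.14, 3.14].

### API

Orientations are given as a unit quaternion [x, y, z, w].
In Python, from workcell import manip, viewer gives the robot as it stands.
- The arm moves only by the tool arm_command, never from a script. Its argument "series" is text: rows parted by semicolons, each of 5 numbers parted by spaces: the closure, from 0 (fully open) to 1 (shut), then the shift along the tool's x, y, z normalised to -1 to 1, where 1 is 0.4 m, then the turn about the tool's z normalised to -1 to 1, where 1 is 180 degrees. In form: jaw tx ty tz spin; .... A call has exactly 10 rows; each row shifts and turns the commanded pose from where the row before left it, along the tool's axes as they then stand; what a row does not reach is not made up. A row lasts 1/8 s, in which the tool goes at most 62.5 mm and 10.7 degrees, less where a joint would pass 70% of its speed; a pose out of reach is approached as far as the arm can. A call with a number of a shift or a turn outside -1 to 1 is refused whole. A call with a gripper value outside its range is refused whole. The fingers move at their own pace and stop on an object; "newtons" is the grip in N (left out, the last holds). Time passes only in rows, so rows that do not move let the fingers close, or fill a call up. It gives the time, the measured TCP pose, the force, the opening and the grip force at its end, in the units of the state.
- manip.get_obs(): the state, without advancing time (a new reading comes with each control period).
- viewer.camera(name): name is "scene" or "top"; returns a dict with "pixels" (420x560x3 uint8, red, green, blue), "intrinsics" (3x3 intrinsics, pixels), "extrinsics" (4x4, takes a point from world to camera coordinates). Camera axes: x right, y up, looking along -z (the intrinsics and any distortion apply to the point x, -y, -z); pixel columns grow to the right and rows downward; lengths in m; the calibration is good to about 2 mm. A picture is of the moment at which its call begins. There is no depth.
- manip.hand_in(): hands the job in; it is judged then, once.
The state is a dict: "clock": time; "joint_pos": joint angles; "joint_velocities": joint speeds; "tau": joint torques, N m; "position": TCP position; "ee_rot": TCP orientation; "ft_force": force on the tool from outside, world axes, zero at the start; "torque": the same for the moment, N m; "grip_width": opening from 0.0 (shut) to 1.0 (fully open); "grasp_force": force on a finger pad.
Only numpy, scipy, OpenCV 4.12 (cv2) and the standard library are available. Lean on these libraries where they do the work, as an engineer would, in place of code of your own. Each camera call takes 0.05 s, during which the arm holds its last target. There are 200 camera calls.

### The job

Set up the light over the bench: pull the lamp stand's sprung mast up to its stop, where it catches and stays up by itself, then hang the yellow work lamp by its handle on the mast's hook. The lamp must end hanging level and still at the middle of its handle's top bar, clear of the bench; do not tip it over on the way, and leave the other things on the bench where they are.

Things in the scene. Friction and masses are not known exactly. Their poses are not given: they have to be found in the camera images.
- stand: lamp stand, fixed: round black cast foot 150 mm across, 18 mm high; grey upright tube 25 mm across, its top 150 mm above the bench, with a black collar (33 mm) and a black catch housing with red release tongue (not needed) on the side away from the hook. Origin: centre of the foot's underside, below the mast's axis; z up. The hook points along the stand's -x axis
- mast (a joint): height of the steel mast (17 mm across) that slides straight up out of the stand's tube: 0 = down (start), 0.105 m = up at its stop. Spring and weight pull it down: lifting takes 5 to 6 N, and about 11 N from 0.088 m on, where a sprung catch is passed. Let go below 0.100 m it drops back to 0; above, the catch snaps in and holds it within 2 mm of the stop, also with the lamp on it
- mast_knob (a point): centre of the red knob on top of the mast: upright cylinder 32 mm across, 24 mm high (top 12 mm above this point), made to be pulled, free all round. Under it a 4 mm neck, then a black ring 28 mm across from which the hook leaves, 24 mm below this point. Rises with the mast (down: 184 mm above the bench; up: 289 mm)
- mast_hook (a point): hook's seat: upper side of its 8 mm round steel wire at the lowest place, 68 mm from the mast's axis, 30 mm below the knob's centre. The wire leaves the mast along this frame's -x axis; past the seat it turns up to a tip 34 mm past the seat, 18 mm above it. Rises with the mast (down: 154 mm above the bench; up: 259 mm). x axis: from hook tip to mast, z up
- lamp: rechargeable work lamp, 0.34 to 0.53 kg, standing upright: yellow flat housing 38 mm (x) by 112 mm (y) with a white light panel on both broad faces (both alike), top 115 mm above the underside, on a black rubber foot 56 by 112 by 12 mm. Origin: centre of the underside; y along the handle's bar, z up
- lamp_handle (a point): middle of the top bar (on its axis) of the lamp's rigid dark steel stirrup handle, 173 mm above the lamp's underside. The bar is 11 by 11 mm with eased edges, straight for 43 mm to either side along the lamp's y axis, then bends down to the housing's ends; 52 mm clear between bar and housing. Pinched about 29 mm to one side, its middle stays free for the hook
- board: end-grain chopping board, 240 (x) by 160 (y) by 32 mm, lying with four brown rubber feet (20 mm across, 8 mm high) up; bystander, origin: centre of the underside
- glue: white glue bottle with orange cap and green label, 60 mm across, 170 mm high, standing; bystander, origin: centre of the underside
- sealant: blue sealant cartridge, 49 mm across, 260 mm high with its red nozzle, standing; bystander, origin: centre of the underside
- drill: green cordless drill standing on its battery (75 by 115 mm), 190 mm high, chuck along its -y; bystander, origin: centre of the underside
- mallet: wooden mallet lying along its x axis, 300 mm long, head 65 by 120 by 65 mm at +x; bystander, origin: on the bench below the handle
- screwdriver: red-handled screwdriver lying along its x axis; bystander, origin: underside
- batten: wooden batten lying, 320 (x) by 42 by 18 mm; bystander, origin: centre of the underside

How it is judged:
By the outcome, as a careful person would: the job done as asked, in the order asked, and still so for the second after the job is handed in, with the robot touching nothing.
It also fails if it takes over 67 s, if anything falls off the work surface, if the arm or the gripper's body presses on something with over 40 N, if the wrist force passes 120 N, or if a joint passes its speed limit or range.

## Working session

There is one attempt and no reset: what is moved stays moved. The work goes in short steps, Python scripts to look and compute and a tool call to move; the robot and the scene stay as the last step left them, time stands still between calls to the robot, and variables do not carry over. Pictures are saved under pics/ and viewed, at most 10 in all, crops included, and the job is handed in when it is done.

Besides the shell and the picture viewer there is one more tool, called after "Call:" as name(argument=value, ...) on one line, values as JSON. arm_command: Moves the arm, as the interface text tells. Scaled input: -1 to 1 covers 0.4 m each way for a shift and 180 degrees each way for a turn. Its arguments: {"type":"object","properties":{"series":{"type":"string"},"newtons":{"type":"number"}},"required":["series"]}

```bash
mkdir -p pics; ls; python3 - <<'E'
from workcell import manip, viewer
import cv2,numpy as np
o=manip.get_obs(); print({k:np.round(v,3).tolist() for k,v in o.items()})
for n in("scene","top"):
    c=viewer.camera(n); cv2.imwrite(f"pics/{n}0.png",c["pixels"][:,:,::-1]); print(n,np.round(c["intrinsics"],1).tolist(),np.round(c["extrinsics"],3).tolist(),[k for k in c])
E
```

```text
pics
{'clock': 0.0, 'joint_pos': [-1.134, 0.333, -0.065, 1.461, 0.022, 1.35, -0.089], 'joint_velocities': [-0.0, -0.001, 0.002, -0.0, -0.0, -0.001, 0.0], 'tau': [-0.0, -62.545, 0.049, -39.16, 0.016, 0.01, 0.0], 'position': [0.277, 0.56, 0.249], 'ee_rot': [0.228, 0.974, -0.001, -0.0], 'ft_force': [0.001, -0.147, -0.297], 'torque': [0.017, -0.02, -0.063], 'grasp_force': 0.0, 'grip_width': 0.998}
scene [[383.2, 0.0, 282.8], [0.0, 383.2, 211.1], [0.0, 0.0, 1.0]] [[0.881, 0.474, 0.002, -0.525], [-0.376, 0.695, 0.613, 0.117], [0.289, -0.541, 0.79, -1.385], [0.0, 0.0, 0.0, 1.0]] ['pixels', 'intrinsics', 'extrinsics']
top [[447.4, 0.0, 276.8], [0.0, 447.4, 207.4], [0.0, 0.0, 1.0]] [[-0.024, -1.0, 0.003, 0.031], [0.983, -0.023, 0.184, -0.603], [-0.184, 0.007, 0.983, -1.376], [0.0, 0.0, 0.0, 1.0]] ['pixels', 'intrinsics', 'extrinsics']
```

View pics/scene0.png

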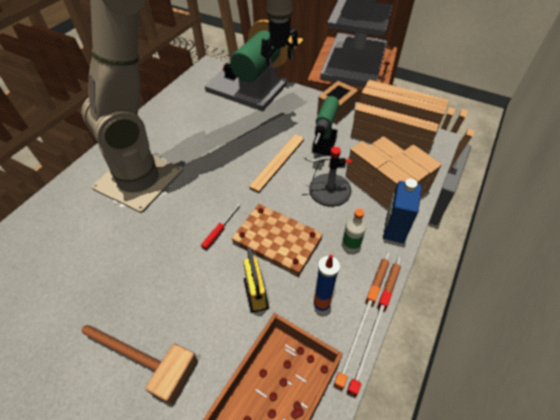

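View pics/top0.png

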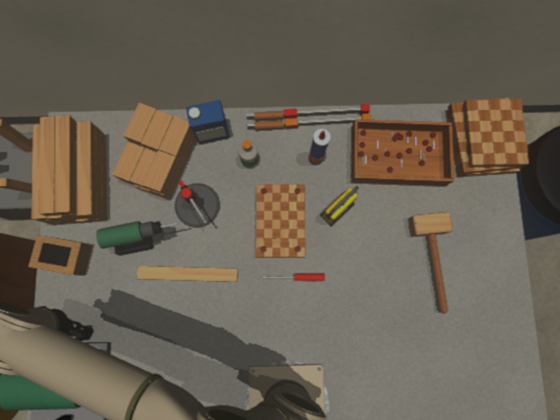

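The scene view shows the knob at about (336,151), the hook to its left, and the lamp at (256,285). The top view shows the stand foot at (197,205), the knob at (186,193) and the lamp at (340,206). I'll zoom in on both.

```bash
python3 - <<'E'
import cv2,numpy as np
s=cv2.imread("pics/scene0.png");t=cv2.imread("pics/top0.png")
z=lambda i,x,y:cv2.resize(i[y:y+50,x:x+66],(396,300),interpolation=cv2.INTER_CUBIC)
m=np.vstack([np.hstack([z(s,300,145),z(s,225,252)]),np.hstack([z(t,165,178),z(t,308,180)])])
cv2.imwrite("pics/mos.png",m)
E
```

```text
(no output)
```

View pics/mos.png

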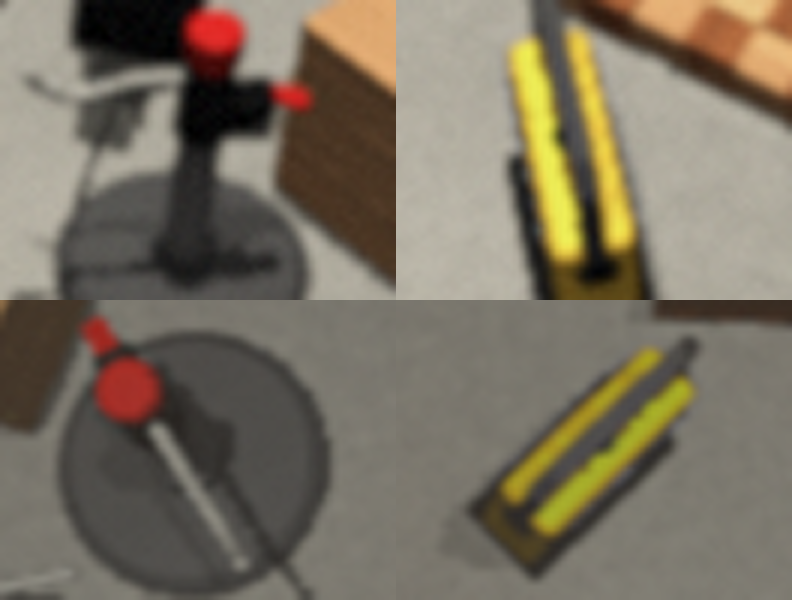

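The mosaic (×6) puts the knob in the top view at about (186.3,193.2) and the hook tip at (205,222.5). In the scene view the hook tip is at (305,158). The lamp bar runs in the top view from about (328,218) to (357,188), between two yellow strips. Next I measure.

```bash
cat > h.py <<'E'
import cv2,numpy as np
from workcell import manip,viewer
def snap(n,save=None):
    c=viewer.camera(n)
    if save: cv2.imwrite(save,c["pixels"][:,:,::-1])
    return c
def ray(c,p):
    K,E=c["intrinsics"],c["extrinsics"]; R,t=E[:3,:3],E[:3,3]
    d=np.linalg.inv(K)@[p[0],p[1],1]; d=R.T@(d*[1,-1,-1])
    return -R.T@t,d/np.linalg.norm(d)
def plane(c,p,z):
    o,d=ray(c,p); return o+d*(z-o[2])/d[2]
def tri(c1,p1,c2,p2):
    A=[];b=[]
    for c,p in((c1,p1),(c2,p2)):
        o,d=ray(c,p); P=np.eye(3)-np.outer(d,d); A.append(P); b.append(P@o)
    x,*_=np.linalg.lstsq(np.vstack(A),np.hstack(b),rcond=None)
    return x,np.linalg.norm(np.vstack(A)@x-np.hstack(b))
def proj(c,X):
    K,E=c["intrinsics"],c["extrinsics"]; q=K@((E[:3,:3]@X+E[:3,3])*[1,-1,-1]); return q[:2]/q[2]
def blob(c,box,lo,hi):
    x,y,w,h=box; m=cv2.inRange(cv2.cvtColor(c["pixels"][y:y+h,x:x+w],cv2.COLOR_RGB2HSV),lo,hi)
    return m,np.argwhere(m>0)[:,::-1]+[x,y]
E
python3 - <<'E'
from h import *
S,T=snap("scene"),snap("top")
def red(c,box):
    x,y,w,h=box; m,_=blob(c,box,(0,130,90),(12,255,255)); m|=blob(c,box,(170,130,90),(180,255,255))[0]
    n,l,st,ce=cv2.connectedComponentsWithStats(m); i=1+np.argmax(st[1:,4]); return st[i],ce[i]+[x,y]
sk,tk=red(S,(328,144,16,20)),red(T,(176,184,20,20)); print(sk,tk)
print("knob",tri(S,sk[1],T,tk[1]))
print("tip",tri(S,(305,158.3),T,(205,222.5)), "top@.177",plane(T,(204.7,222),.177),"knob@.196",plane(T,tk[1],.196))
for c,b,n in((T,(308,180,66,50),"T"),(S,(230,240,50,80),"S")):
    m,p=blob(c,b,(22,140,110),(35,255,255))
    r=cv2.minAreaRect(np.float32(p)); print(n,len(p),r)
    q=np.float32([plane(c,x,.115)[:2] for x in p]); r=cv2.minAreaRect(q); print(r, cv2.boxPoints(r).round(3).tolist())
# bar ends guess
print("foot centre top", plane(T,(197.3,205.3),.018))
E
```

```text
(array([ 3,  2, 10,  9, 68], dtype=int32), array([335.36764706, 150.23529412])) (array([ 5,  3, 11, 11, 93], dtype=int32), array([185.83870968, 192.43010753]))
knob (array([0.63035485, 0.28244945, 0.18702733]), np.float64(0.0017199138532136302))
tip (array([0.54725684, 0.23258918, 0.15523602]), np.float64(0.0053035563997117065)) top@.177 [0.54224868 0.22781141 0.177     ] knob@.196 [0.6272696  0.27994103 0.196     ]
T 277 ((341.5, 202.99998474121094), (12.020814895629883, 34.64822769165039), 45.0)
((0.6011996269226074, -0.18233665823936462), (0.03689280524849892, 0.1089441329240799), 43.291141510009766) [[0.550000011920929, -0.1550000011920929], [0.625, -0.23499999940395355], [0.6520000100135803, -0.20900000631809235], [0.5770000219345093, -0.12999999523162842]]
S 372 ((253.50558471679688, 276.19097900390625), (36.87696075439453, 14.690821647644043), 77.00537872314453)
((0.6085633039474487, -0.18757501244544983), (0.03824499994516373, 0.10977567732334137), 41.86176300048828) [[0.5580000281333923, -0.1589999943971634], [0.6309999823570251, -0.2409999966621399], [0.6589999794960022, -0.2160000056028366], [0.5860000252723694, -0.1340000033378601]]
foot centre top [0.62343517 0.27726931 0.018     ]
```

```bash
python3 - <<'E'
from h import *
S,T=snap("scene"),snap("top")
u=lambda a:np.array([np.cos(np.radians(a)),np.sin(np.radians(a))])
k=np.array([.628,.2805]);hx=u(31.5);L=np.array([.604,-.185]);ly=u(-47.3)
P=[np.r_[k,.196],np.r_[k-hx*.068,.154],np.r_[k-hx*.102,.172]]+[np.r_[L+ly*a,.173] for a in(-.043,0,.043)]
def z(c,x,y,w,h,W,H):
    im=cv2.resize(c["pixels"][y:y+h,x:x+w,::-1],(W,H),interpolation=cv2.INTER_CUBIC); im=cv2.convertScaleAbs(im,alpha=1.4,beta=10)
    for X in P:
        q=((proj(c,X)+.5-[x,y])*W/w).astype(int); cv2.circle(im,tuple(int(v) for v in q),2,(255,0,255),-1)
    return im
m=np.vstack([np.hstack([z(S,290,85,80,120,267,400),z(S,225,235,50,75,267,400),z(T,320,180,50,75,266,400)]),cv2.resize(z(T,90,130,160,120,800,600)[150:550],(800,400))])
m=cv2.resize(m,(800,600)) if m.shape[0]==600 else m[:800]
cv2.imwrite("pics/a.png",cv2.resize(m,(600,600)))
cv2.imwrite("pics/b.png",z(T,90,130,160,120,800,600))
p=plane(S,(346.7,175.8),0);print("stack base corner",p); o,d=ray(S,(350.8,149)); t=(p[:2]-o[:2])@d[:2]/(d[:2]@d[:2]); print("height",(o+t*d)[2])
E
```

```text
stack base corner [0.65967343 0.37272708 0.        ]
height 0.13090548020639403
```

View pics/a.png

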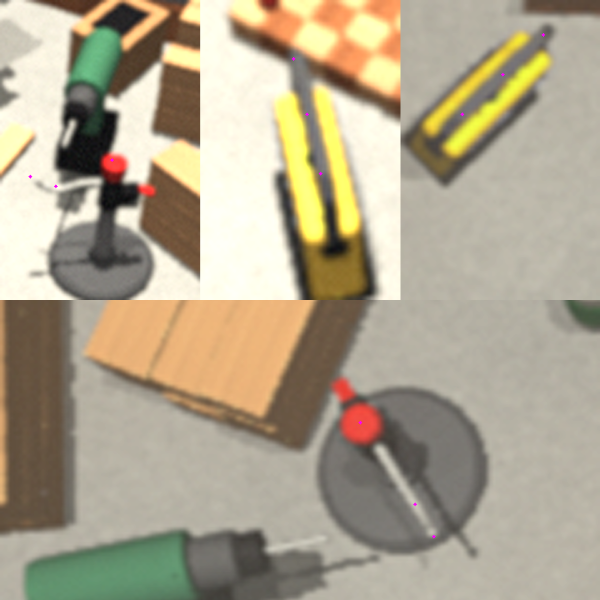

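View pics/b.png

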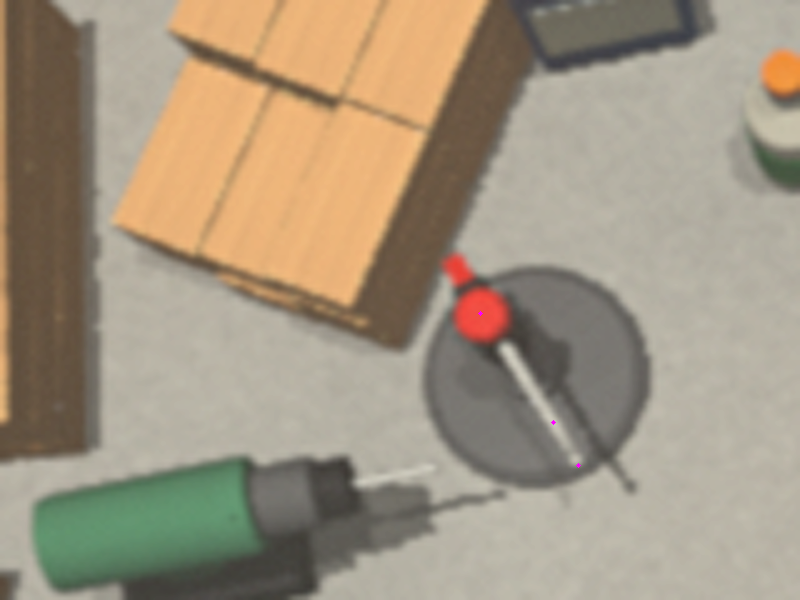

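The overlay marks (predicted knob, seat, tip and bar points) sit on the features in both views. The drill bit's tip, at top pixel (176.6,223.6), is close to where the lamp will hang. The block stack is only about 0.13 m high. I'll start moving towards the knob.

Call:
arm_command(series="0.4 0 0 -0.03 -0.0537; 0.4 0 0 -0.03 -0.0537; 0.4 0 0 -0.03 -0.0537; 0.4 0 0 -0.03 -0.0537; 0.4 0 0 -0.03 -0.0537; 0.4 0 0 -0.03 -0.0537; 0.4 -0.038 -0.1055 0 0; 0.4 -0.038 -0.1055 0 0; 0.4 -0.038 -0.1055 0 0; 0.4 -0.038 -0.1055 0 0", newtons=60)

```text
clock: 1.55
position: [0.4187, 0.4473, 0.3224]
ee_rot: [-0.273, 0.962, 0.0, 0.0]
ft_force: [-0.3, 0.1, -0.4]
grip_width: 0.6
grasp_force: 0.0
```

```bash
cat >> h.py <<'E'
def go(x,y,z,ang=None):
    "shift in tool units (0.4 m) to world point; ang = wanted tool-y world angle"
    from scipy.spatial.transform import Rotation as R
    o=manip.get_obs(); r=R.from_quat(o["ee_rot"]); M=r.as_matrix()
    a=np.degrees(np.arctan2(M[1,1],M[0,1])); d=M.T@(np.array([x,y,z])-o["position"])
    print("t",round(o["clock"],2),"pos",np.round(o["position"],4),"yang",round(a,2),"tilt",np.round(M[:,2],3),"F",np.round(o["ft_force"],1),"w",round(o["grip_width"],3),"g",round(o["grasp_force"],1))
    print("shift",np.round(d/.4,4),"mm",np.round(d*1e3,1), "" if ang is None else "spin %.4f"%(((a-ang+90)%180-90)/180))
E
python3 - <<'E'
from h import *
go(.628,.2805,.30,121.5)
S,T=snap("scene"),snap("top")
print("bit",tri(S,(316.8,143),T,(176.6,223.6)),plane(T,(176.6,223.6),.165))
u=lambda a:np.array([np.cos(np.radians(a)),np.sin(np.radians(a))])
s=np.array([.628,.2805])-.068*u(31.5)
for z in(.15,.165,.18):
    b=plane(T,(176.6,223.6),z)[:2]-s; print(z,b@u(121.5),b@u(31.5))
print("sealant tip",plane(T,(321,133),.26),"glue cap",plane(T,(247,146),.17))
E
```

```text
t 1.55 pos [0.4187 0.4473 0.3224] yang 121.65 tilt [ 0.  0. -1.] F [-0.3  0.1 -0.4] w 0.6 g 0.0
shift [-0.2266 -0.6294  0.0559] mm [ -90.6 -251.8   22.4] spin 0.0008
bit (array([0.54765577, 0.31787983, 0.15221511]), np.float64(0.007289293574717576)) [0.54135856 0.3119576  0.165     ]
0.15 0.0736826219558393 0.014271736365479466
0.165 0.0720920389411423 0.010562574735987484
0.18 0.07050145592644541 0.0068534131064955685
sealant tip [ 0.77574613 -0.11216237  0.26      ] glue cap [0.7723798  0.10257058 0.17      ]
```

Call:
arm_command(series="0.4 -0.0378 -0.1049 0.0093 0; 0.4 -0.0378 -0.1049 0.0093 0; 0.4 -0.0378 -0.1049 0.0093 0; 0.4 -0.0378 -0.1049 0.0093 0; 0.4 -0.0378 -0.1049 0.0093 0; 0.4 -0.0378 -0.1049 0.0093 0.0008; 0.4 0 0 0.06 0; 0.4 0 0 0.06 0; 0.4 0 0 0 0; 0.4 0 0 0 0")

```text
clock: 2.9
position: [0.6272, 0.2821, 0.2531]
ee_rot: [-0.272, 0.962, 0.0, 0.001]
ft_force: [-0.2, 0.0, 0.4]
grip_width: 0.601
grasp_force: 0.0
```

```bash
python3 - <<'E'
from h import *
go(.628,.2805,.186,121.5)
S,T=snap("scene"),snap("top")
z=lambda c,x,y:cv2.convertScaleAbs(cv2.resize(c["pixels"][y:y+100,x:x+66,::-1],(396,600),interpolation=cv2.INTER_CUBIC),alpha=1.4)
cv2.imwrite("pics/c.png",np.hstack([z(S,300,100),z(T,160,150)]))
E
```

```text
t 2.9 pos [0.6272 0.2821 0.2531] yang 121.53 tilt [ 0.001  0.001 -1.   ] F [-0.2  0.   0.4] w 0.601 g 0.0
shift [ 0.0005 -0.0044  0.1679] mm [ 0.2 -1.8 67.1] spin 0.0002
```

View pics/c.png

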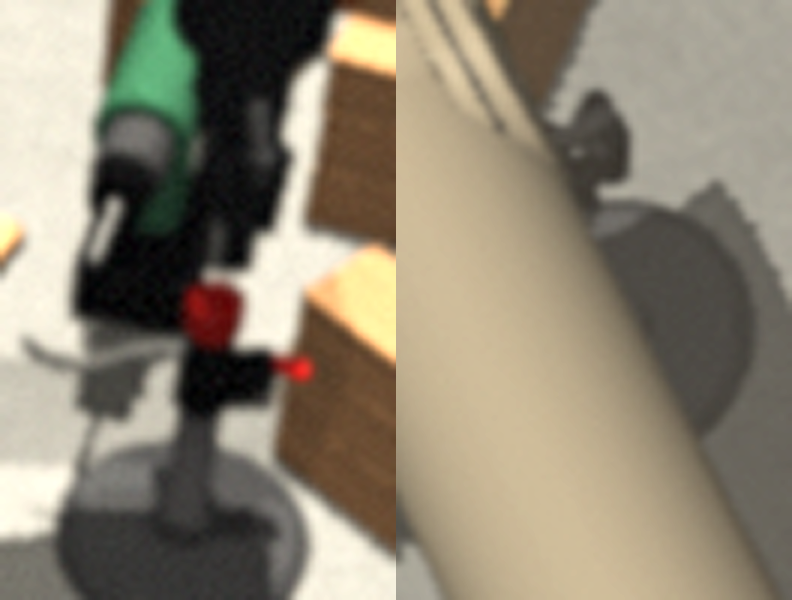

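The fingers stand just above the knob at crop (212,315), and they line up. I descend and grip.

Call:
arm_command(series="0.4 0 -0.0044 0.04 0; 0.4 0 0 0.04 0; 0.4 0 0 0.04 0; 0.4 0 0 0.03 0; 0.4 0 0 0.016 0; 0.4 0 0 0 0; 1 0 0 0 0; 1 0 0 0 0; 1 0 0 0 0; 1 0 0 0 0", newtons=60)

```text
clock: 4.25
position: [0.629, 0.2791, 0.1867]
ee_rot: [-0.271, 0.963, -0.001, 0.001]
ft_force: [2.2, -5.0, 5.5]
grip_width: 0.353
grasp_force: 59.6
```

```bash
python3 - <<'E'
from h import *
go(.628,.2805,.186,121.5); print(manip.get_obs()["torque"])
E
```

```text
t 4.25 pos [0.629  0.2791 0.1867] yang 121.44 tilt [ 0.002 -0.    -1.   ] F [ 2.2 -5.   5.5] w 0.353 g 59.6
shift [0.0002 0.0044 0.0018] mm [0.1 1.7 0.7] spin -0.0004
[-1.11701036 -0.4131033   0.04004942]
```

Call:
arm_command(series="1 0 0 -0.02 0; 1 0 0 -0.03 0; 1 0 0 -0.03 0; 1 0 0 -0.03 0; 1 0 0 -0.03 0; 1 0 0 -0.03 0; 1 0 0 -0.03 0; 1 0 0 -0.03 0; 1 0 0 -0.02 0; 1 0 0 0 0")

```text
clock: 5.5
position: [0.6288, 0.279, 0.2841]
ee_rot: [-0.271, 0.963, -0.001, -0.0]
ft_force: [5.7, -2.9, -4.9]
grip_width: 0.347
grasp_force: 64.2
```

```bash
python3 - <<'E'
from h import *
go(.629,.279,.2915,121.5)
E
```

```text
t 5.5 pos [0.6288 0.279  0.2841] yang 121.43 tilt [ 0.    -0.002 -1.   ] F [ 5.7 -2.9 -4.9] w 0.347 g 64.2
shift [-0.0004 -0.0003 -0.0186] mm [-0.1 -0.1 -7.4] spin -0.0004
```

Call:
arm_command(series="1 0 0 -0.006 0; 1 0 0 -0.006 0; 1 0 0 -0.005 0; 1 0 0 -0.004 0; 1 0 0 -0.003 0; 1 0 0 0 0; 1 0 0 0 0; 1 0 0 0 0; 1 0 0 0 0; 1 0 0 0 0")

```text
clock: 6.75
position: [0.6288, 0.279, 0.2921]
ee_rot: [-0.271, 0.963, -0.001, -0.001]
ft_force: [11.2, -1.2, -15.5]
grip_width: 0.352
grasp_force: 63.1
```

```bash
python3 - <<'E'
from h import *
go(.629,.279,.2915,121.5)
E
```

```text
t 6.75 pos [0.6288 0.279  0.2921] yang 121.43 tilt [-0.001 -0.002 -1.   ] F [ 11.2  -1.2 -15.5] w 0.352 g 63.1
shift [-0.0005 -0.0003  0.0016] mm [-0.2 -0.1  0.6] spin -0.0004
```

Call:
arm_command(series="1 0 0 0.004 0; 1 0 0 0 0; 0.4 0 0 0 0; 0.4 0 0 0 0; 0.4 0 0 0 0; 0.4 0 0 0 0; 0.4 0 0 -0.02 0; 0.4 0 0 -0.04 0; 0.4 0 0 -0.06 0; 0.4 0 0 -0.06 0")

```text
clock: 8.0
position: [0.628, 0.2801, 0.3678]
ee_rot: [-0.272, 0.962, 0.0, 0.001]
ft_force: [-0.4, 1.0, -0.0]
grip_width: 0.599
grasp_force: 0.0
```

```bash
python3 - <<'E'
from h import *
go(.53,-.10,.37,42.7)
S=snap("scene")
K=np.array([.629,.279]);u=lambda a:np.array([np.cos(np.radians(a)),np.sin(np.radians(a))])
for z in(.289,.184): print(z,proj(S,np.r_[K,z]))
m,p=blob(S,(320,80,30,100),(0,130,60),(12,255,255)); print(p[:,1].min(),p[:,1].max(),p.mean(0), np.histogram(p[:,1],10))
E
```

```text
t 8.0 pos [0.628  0.2801 0.3678] yang 121.51 tilt [ 0.001  0.001 -1.   ] F [-0.4  1.  -0. ] w 0.599 g 0.0
shift [ 0.7054 -0.6822 -0.0065] mm [ 282.2 -272.9   -2.6] spin 0.4378
0.289 [337.89776759 125.27237389]
0.184 [334.05192755 151.57443257]
80 172 [335.04347826 113.65217391] (array([56,  1,  0,  0, 48, 40,  0,  0, 13,  3]), array([ 80. ,  89.2,  98.4, 107.6, 116.8, 126. , 135.2, 144.4, 153.6,
       162.8, 172. ]))
```

The knob is red at scene rows 117–135, which matches the raised height (predicted row 125), so the mast is holding by itself. Next is the lamp.

Call:
arm_command(series="0.4 0 0 0 0.0547; 0.4 0 0 0 0.0547; 0.4 0 0 0 0.0547; 0.4 0 0 0 0.0547; 0.4 0 0 0 0.0547; 0.4 0 0 0 0.0547; 0.4 0 0 0 0.0547; 0.4 0 0 0 0.0547; 0.4 -0.0886 -0.0832 0 0; 0.4 -0.0886 -0.0832 0 0")

```text
clock: 9.3
position: [0.6271, 0.1822, 0.3665]
ee_rot: [0.4, 0.916, 0.0, 0.0]
ft_force: [-0.0, -0.3, -0.1]
grip_width: 0.601
grasp_force: 0.0
```

Call:
arm_command(series="0.4 -0.0886 -0.0832 0 0; 0.4 -0.0886 -0.0832 0 0; 0.4 -0.0886 -0.0832 0 0; 0.4 -0.0886 -0.0832 0 0; 0.4 -0.0886 -0.0832 0 0; 0.4 -0.0886 -0.0832 0 0; 0.4 -0.0886 -0.0832 0 0; 0.4 -0.0886 -0.0832 0 0; 0.4 0 0 0.1 0; 0.4 0 0 0.1 0")

```text
clock: 10.55
position: [0.6243, -0.2069, 0.2859]
ee_rot: [0.401, 0.916, 0.0, 0.001]
ft_force: [-0.2, 0.5, -0.4]
grip_width: 0.602
grasp_force: 0.0
```

```bash
python3 - <<'E'
from h import *
go(.6237,-.2063,.173,42.7)
S,T=snap("scene"),snap("top")
z=lambda c,x,y:cv2.convertScaleAbs(cv2.resize(c["pixels"][y:y+100,x:x+66,::-1],(396,600),interpolation=cv2.INTER_CUBIC),alpha=1.4)
cv2.imwrite("pics/d.png",np.hstack([z(S,225,215),z(T,310,150)]))
for c in(S,T): print([proj(c,np.r_[x,y,.173]).round(1).tolist() for x,y in((.604,-.185),(.6237,-.2063))])
E
```

```text
t 10.55 pos [ 0.6243 -0.2069  0.2859] yang 42.68 tilt [ 0.002 -0.    -1.   ] F [-0.2  0.5 -0.4] w 0.602 g 0.0
shift [ 0.0026 -0.0004  0.2822] mm [  1.   -0.2 112.9] spin -0.0001
[[251.2, 263.1], [253.5, 273.0]]
[[345.2, 198.2], [352.1, 191.5]]
```

View pics/d.png

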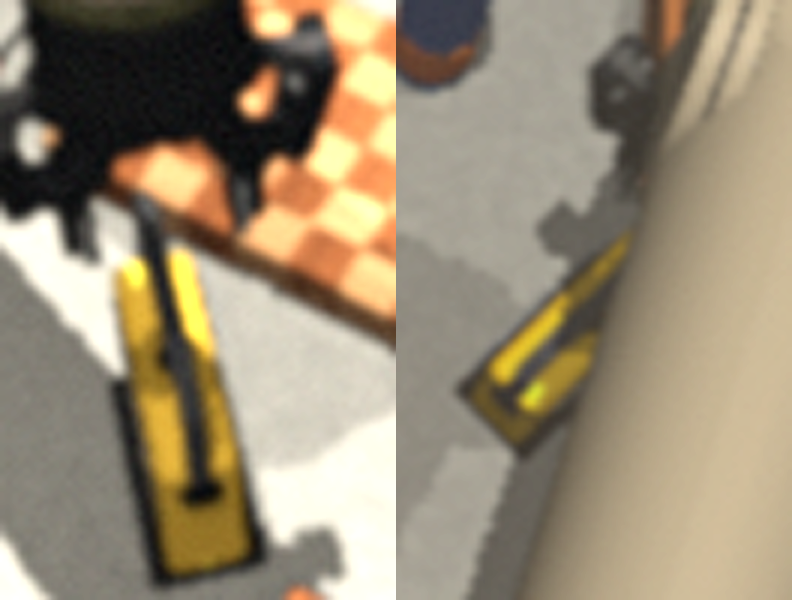

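The open fingers straddle the bar, whose far end is at crop (147,200). I check the bar's line across both first pictures.

```bash
python3 - <<'E'
from h import *
S,T=snap("scene"),snap("top")
u=lambda a:np.array([np.cos(np.radians(a)),np.sin(np.radians(a))])
L=np.array([.604,-.185]);n=u(42.7);ly=u(-47.3)
pl=[]
for c,f in((S,"scene0"),(T,"top0")):
    im=cv2.imread(f"pics/{f}.png").astype(np.float32); sat=im[:,:,2]-im[:,:,0]   # yellowness R-B
    pts=[]
    for a in np.arange(-.03,.031,.006):
        w=np.arange(-.02,.0201,.001)
        q=np.float32([proj(c,np.r_[L+ly*a+n*b,.173]) for b in w])
        v=cv2.remap(sat,q[:,:1],q[:,1:],cv2.INTER_LINEAR)[:,0]
        g=np.clip(60-v,0,None)*(np.abs(w)<.02)
        # keep the run of low yellowness around the minimum
        i=np.argmin(cv2.GaussianBlur(v.reshape(-1,1),(1,5),1).ravel()); lo=hi=i
        while lo>0 and g[lo-1]>0: lo-=1
        while hi<len(w)-1 and g[hi+1]>0: hi+=1
        b=(w[lo]+w[hi])/2; pts.append(proj(c,np.r_[L+ly*a+n*b,.173])); print(f,round(a,3),"offset mm",round(b*1e3,1),"width",round((w[hi]-w[lo])*1e3))
E
```

```text
scene0 -0.03 offset mm 0.0 width 38
scene0 -0.024 offset mm 0.0 width 38
scene0 -0.018 offset mm 2.5 width 15
scene0 -0.012 offset mm 1.5 width 9
scene0 -0.006 offset mm 1.5 width 9
scene0 -0.0 offset mm 2.0 width 8
scene0 0.006 offset mm 1.5 width 7
scene0 0.012 offset mm 2.0 width 8
scene0 0.018 offset mm 2.0 width 8
scene0 0.024 offset mm 1.0 width 8
scene0 0.03 offset mm 0.5 width 11
top0 -0.03 offset mm 0.0 width 10
top0 -0.024 offset mm -0.5 width 11
top0 -0.018 offset mm -1.5 width 13
top0 -0.012 offset mm -1.0 width 12
top0 -0.006 offset mm -0.5 width 11
top0 -0.0 offset mm 0.0 width 10
top0 0.006 offset mm -0.5 width 11
top0 0.012 offset mm 0.0 width 10
top0 0.018 offset mm -0.5 width 11
top0 0.024 offset mm -1.0 width 10
top0 0.03 offset mm -1.0 width 10
```

Call:
arm_command(series="0.4 0.0026 0 0.04 0; 0.4 0 0 0.06 0; 0.4 0 0 0.06 0; 0.4 0 0 0.05 0; 0.4 0 0 0.04 0; 0.4 0 0 0.02 0; 0.4 0 0 0.012 0; 0.4 0 0 0 0; 0.6 0 0 0 0; 0.8 0 0 0 0", newtons=90)

```text
clock: 12.0
position: [0.6235, -0.2053, 0.1732]
ee_rot: [0.401, 0.916, 0.0, 0.0]
ft_force: [0.4, 0.3, 0.1]
grip_width: 0.206
grasp_force: 0.0
```

Call:
arm_command(series="1 0 0 0 0; 1 0 0 0 0; 1 0 0 0 0; 1 0 0 0 0; 1 0 0 0 0; 1 0 0 -0.005 0; 1 0 0 -0.01 0; 1 0 0 -0.02 0; 1 0 0 -0.03 0; 1 0 0 0 0")

```text
clock: 13.25
position: [0.624, -0.2055, 0.2004]
ee_rot: [0.401, 0.916, 0.0, 0.001]
ft_force: [-0.0, 0.2, -3.4]
grip_width: 0.109
grasp_force: 87.8
```

```bash
python3 - <<'E'
from h import *
go(.6237,-.2063,.34,31.5); print(manip.get_obs()["torque"])
S=snap("scene");T=snap("top")
z=lambda c,x,y:cv2.convertScaleAbs(cv2.resize(c["pixels"][y:y+100,x:x+66,::-1],(396,600),interpolation=cv2.INTER_CUBIC),alpha=1.4)
cv2.imwrite("pics/e.png",np.hstack([z(S,225,215),z(T,310,150)]))
E
```

```text
t 13.25 pos [ 0.624  -0.2055  0.2004] yang 42.74 tilt [ 0.002 -0.    -1.   ] F [-0.   0.2 -3.4] w 0.109 g 87.8
shift [-0.0016 -0.0014 -0.3491] mm [  -0.6   -0.5 -139.6] spin 0.0624
[-0.0106293  -0.01748114  0.02810912]
```

View pics/e.png

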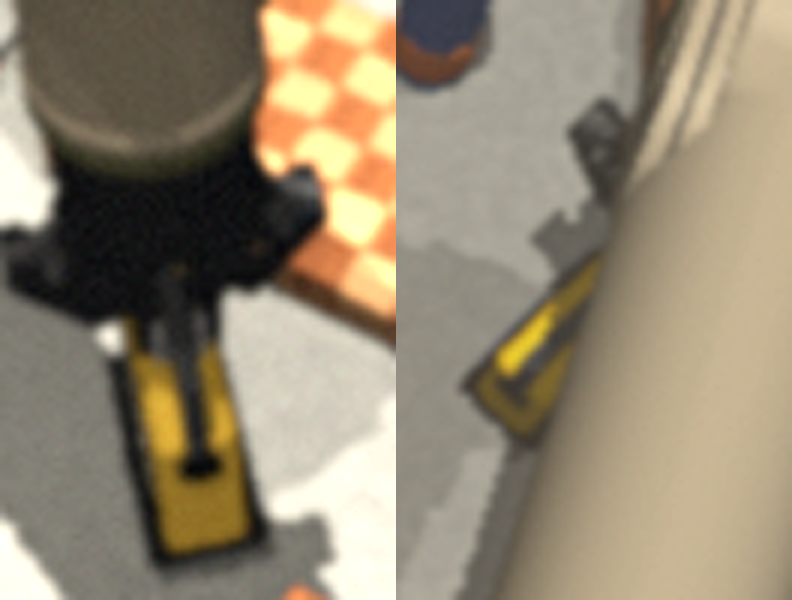

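The jaws hold the bar, and the lamp is free in the view. I lift further and turn it to the hook's direction.

Call:
arm_command(series="1 0 0 -0.03 0; 1 0 0 -0.045 0; 1 0 0 -0.05 0; 1 0 0 -0.05 0; 1 0 0 -0.05 0; 1 0 0 -0.05 0.0156; 1 0 0 -0.04 0.0156; 1 0 0 -0.02 0.0156; 1 0 0 -0.01 0.0156; 1 0 0 0 0")

```text
clock: 14.6
position: [0.6235, -0.2054, 0.3383]
ee_rot: [0.488, 0.873, 0.0, 0.001]
ft_force: [1.0, 0.5, -2.8]
grip_width: 0.11
grasp_force: 87.9
```

```bash
python3 - <<'E'
from h import *
go(.624,-.2055,.33,31.5); print(manip.get_obs()["torque"])
S=snap("scene");T=snap("top")
print(proj(S,np.array([.624,-.2055,.33])),proj(T,np.array([.624,-.2055,.33])))
z=lambda c,x,y:cv2.convertScaleAbs(cv2.resize(c["pixels"][y:y+100,x:x+66,::-1],(396,600),interpolation=cv2.INTER_CUBIC),alpha=1.4)
cv2.imwrite("pics/f.png",np.hstack([z(S,225,190),z(T,310,150)]))
E
```

```text
t 14.6 pos [ 0.6235 -0.2054  0.3383] yang 31.52 tilt [ 0.002 -0.    -1.   ] F [ 1.   0.5 -2.8] w 0.11 g 87.9
shift [-0.0008  0.001   0.0206] mm [-0.3  0.4  8.3] spin 0.0001
[-0.13186694 -0.06090764  0.07018426]
[249.56250967 237.66719594] [361.85952379 178.21899336]
```

View pics/f.png

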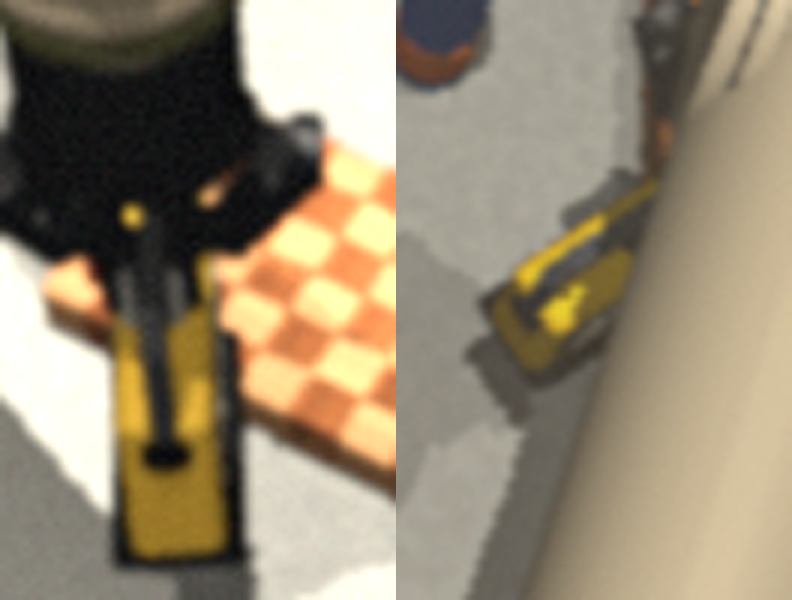

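Held and looking level, with the yellow end face's lower edge at crop (182,555). I use that edge to measure the grip offset along the bar and plan the approach.

```bash
python3 - <<'E'
from h import *
S=snap("scene")
u=lambda a:np.array([np.cos(np.radians(a)),np.sin(np.radians(a))])
p=manip.get_obs()["position"]; e=u(-58.5); n=u(31.5)
m,pt=blob(S,(235,235,40,55),(18,120,60),(36,255,255))
lo=pt[pt[:,1]>=270]; 
for r in range(262,288,3):
    x=lo[lo[:,1]==r][:,0]
    if len(x): print(r,x.min(),x.max())
yb=pt[:,1].max(); x=pt[pt[:,1]>=yb-2][:,0]; q=(x.mean(),yb+.5)
for zz in(.173-.012,):
    P=plane(S,q,p[2]-zz); print("bottom edge",q,P,"along",(P[:2]-p[:2])@e,"across",(P[:2]-p[:2])@n)
# tilt: side edges of the end face vs expected vertical
K=np.array([.629,.279]); seat=K-.068*n; tcp=seat+.029*e
print("seat",seat,"tcp hang",tcp,"tcp approach",tcp-.12*n)
go(*(tcp-.12*n),.305,31.5)
E
```

```text
271 245 261
274 246 261
277 246 261
280 247 261
bottom edge (np.float64(253.3421052631579), np.float64(282.5)) [ 0.63788663 -0.23026197  0.17597343] along 0.028956667863831297 across -0.0006079559149133121
seat [0.57102047 0.2434701 ] tcp hang [0.58617293 0.21874353] tcp approach [0.48385611 0.15604371]
t 14.75 pos [ 0.6233 -0.2053  0.337 ] yang 31.57 tilt [ 0.  0. -1.] F [ 0.7  0.5 -3.8] w 0.11 g 87.9
shift [0.9521 0.1759 0.08  ] mm [380.8  70.3  32. ] spin 0.0004
```

Call:
arm_command(series="1 0.05 0.0176 0.0097 0; 1 0.09 0.0176 0.0097 0; 1 0.12 0.0176 0.0097 0; 1 0.12 0.0176 0.0097 0; 1 0.12 0.0176 0.0097 0; 1 0.12 0.0176 0.0097 0; 1 0.12 0.0176 0.0097 0; 1 0.11 0.0176 0.0097 0; 1 0.07 0.0176 0.0097 0; 1 0.032 0.0176 0.0097 0")

```text
clock: 16.0
position: [0.4838, 0.1576, 0.298]
ee_rot: [0.487, 0.873, 0.0, -0.0]
ft_force: [-0.5, -1.2, -3.2]
grip_width: 0.11
grasp_force: 87.9
```

```bash
python3 - <<'E'
from h import *
u=lambda a:np.array([np.cos(np.radians(a)),np.sin(np.radians(a))])
n=u(31.5);e=u(-58.5);K=np.array([.629,.279]);tcp=K-.068*n+.028*e
go(*tcp,.298,31.5); print(manip.get_obs()["torque"])
S,T=snap("scene"),snap("top")
# hook tip and knob now
for c,nm in((S,"S"),(T,"T")): print(nm,"tip pred",proj(c,np.r_[K-.102*n,.277]),"knob pred",proj(c,np.r_[K,.301]))
m,p=blob(T,(170,160,40,50),(0,130,90),(12,255,255)); 
if len(p): c,l,s,ce=cv2.connectedComponentsWithStats(m); i=1+np.argmax(s[1:,4]); print("T red",ce[i]+[170,160],s[i])
m,p=blob(S,(325,110,22,30),(0,130,60),(12,255,255)); print("S red",p.min(0),p.max(0),p.mean(0))
E
```

```text
t 16.0 pos [0.4838 0.1576 0.298 ] yang 31.65 tilt [ 0.  0. -1.] F [-0.5 -1.2 -3.2] w 0.11 g 87.9
shift [-1.700e-03  2.982e-01  1.000e-04] mm [ -0.7 119.3   0. ] spin 0.0009
[-0.15304645 -0.04843062 -0.00816092]
S tip pred [303.10787668 129.68935233] knob pred [338.37370052 122.01742424]
T tip pred [199.69452344 216.4003174 ] knob pred [178.450229   183.24885939]
T red [178.         184.05405405] [  2  18  13  12 111]
S red [334 119] [344 131] [338.79807692 124.61538462]
```

Call:
arm_command(series="1 -0.0017 0.02 0 0.0009; 1 0 0.035 0 0; 1 0 0.04 0 0; 1 0 0.04 0 0; 1 0 0.04 0 0; 1 0 0.04 0 0; 1 0 0.035 0 0; 1 0 0.028 0 0; 1 0 0.02 0 0; 1 0 0 0 0")

```text
clock: 17.35
position: [0.5868, 0.2177, 0.2977]
ee_rot: [0.49, 0.872, -0.0, -0.0]
ft_force: [-0.6, 0.2, -4.2]
grip_width: 0.104
grasp_force: 87.9
```

```bash
python3 - <<'E'
from h import *
u=lambda a:np.array([np.cos(np.radians(a)),np.sin(np.radians(a))])
n=u(31.5);e=u(-58.5);K=np.array([.629,.279]);tcp=K-.068*n+.028*e
go(*tcp,.266,31.5); print(manip.get_obs()["torque"])
S,T=snap("scene","pics/s9.png"),snap("top","pics/t9.png")
z=lambda c,x,y:cv2.convertScaleAbs(cv2.resize(c["pixels"][y:y+100,x:x+66,::-1],(396,600),interpolation=cv2.INTER_CUBIC),alpha=1.6)
cv2.imwrite("pics/g.png",np.hstack([z(S,285,95),z(T,170,165)]))
print([proj(S,np.r_[K-.068*n,.259]),proj(S,np.r_[K-.068*n,.298])])
E
```

```text
t 17.35 pos [0.5868 0.2177 0.2977] yang 31.34 tilt [-0. -0. -1.] F [-0.6  0.2 -4.2] w 0.104 g 87.9
shift [ 0.0055 -0.0001  0.0792] mm [ 2.2 -0.  31.7] spin -0.0009
[-0.15968591 -0.04610393 -0.00766587]
[array([314.16765029, 133.98477709]), array([315.05925133, 123.64614163])]
```

View pics/g.png

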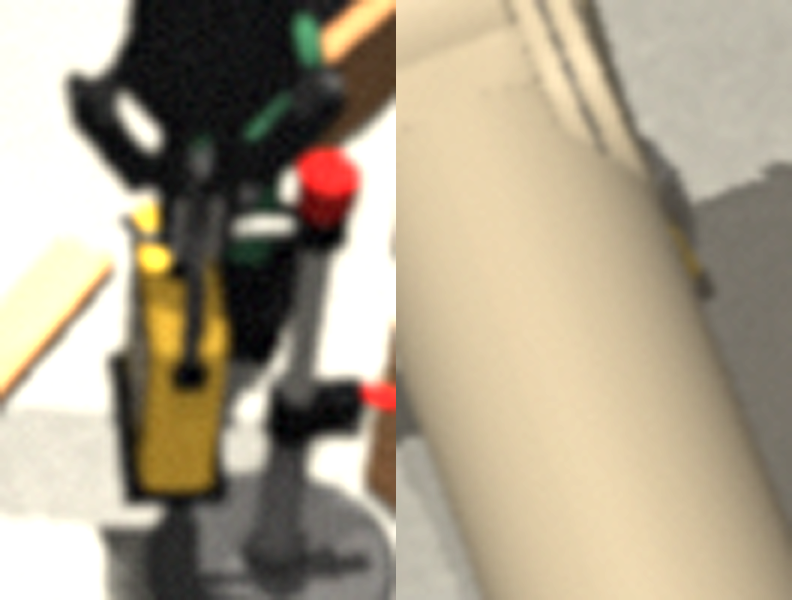

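The hook passes through the stirrup: the wire shows at crop (265,220), behind the bar, and nothing shows as touched. A gripper knuckle at crop (340,110) comes near the knob, so I check its height before lowering.

```bash
python3 - <<'E'
from h import *
S=snap("scene")
u=lambda a:np.array([np.cos(np.radians(a)),np.sin(np.radians(a))])
n=u(31.5);e=u(-58.5);p=manip.get_obs()["position"]
for q in((341.7,113.3),(342,109),(338,115),(299,108)):
  for off in(-.01,0,.012):
    o,d=ray(S,q); t=((p[:2]+off*e-o[:2])@e)/(d[:2]@e); P=o+t*d; print(q,off,"n",round((P[:2]-p[:2])@n,4),"dz above tcp",round(P[2]-p[2],4))
E
```

```text
(341.7, 113.3) -0.01 n 0.0694 dz above tcp 0.0498
(341.7, 113.3) 0 n 0.067 dz above tcp 0.0576
(341.7, 113.3) 0.012 n 0.064 dz above tcp 0.0671
(342, 109) -0.01 n 0.0685 dz above tcp 0.0643
(342, 109) 0 n 0.066 dz above tcp 0.072
(342, 109) 0.012 n 0.063 dz above tcp 0.0813
(338, 115) -0.01 n 0.0597 dz above tcp 0.0443
(338, 115) 0 n 0.0573 dz above tcp 0.0523
(338, 115) 0.012 n 0.0545 dz above tcp 0.0618
(299, 108) -0.01 n -0.0506 dz above tcp 0.0725
(299, 108) 0 n -0.0517 dz above tcp 0.0801
(299, 108) 0.012 n -0.053 dz above tcp 0.0892
```

There is about 15 mm to spare above the knob, so I lower.

Call:
arm_command(series="1 0.0055 0 0.005 -0.0009; 1 0 0 0.01 0; 1 0 0 0.012 0; 1 0 0 0.012 0; 1 0 0 0.012 0; 1 0 0 0.01 0; 1 0 0 0.007 0; 1 0 0 0.005 0; 1 0 0 0.003 0; 1 0 0 0 0")

```text
clock: 18.75
position: [0.5853, 0.2195, 0.2676]
ee_rot: [0.489, 0.873, 0.0, -0.0]
ft_force: [0.2, 0.3, -3.0]
grip_width: 0.11
grasp_force: 87.9
```

```bash
python3 - <<'E'
from h import *
go(.5857,.2196,.264,31.5); print(manip.get_obs()["torque"])
E
```

```text
t 18.75 pos [0.5853 0.2195 0.2676] yang 31.51 tilt [-0.  0. -1.] F [ 0.2  0.3 -3. ] w 0.11 g 87.9
shift [-0.0003  0.0009  0.0089] mm [-0.1  0.4  3.6] spin 0.0000
[-0.06461827 -0.05679027 -0.01658554]
```

Call:
arm_command(series="1 0 0 0.0025 0; 1 0 0 0.0025 0; 1 0 0 0.0025 0; 1 0 0 0 0; 1 0 0 0 0; 1 0 0 0 0; 1 0 0 0 0; 1 0 0 0 0; 1 0 0 0 0; 1 0 0 0 0")

```text
clock: 20.0
position: [0.5854, 0.2195, 0.2646]
ee_rot: [0.489, 0.873, 0.0, 0.0]
ft_force: [0.3, -1.0, -1.8]
grip_width: 0.107
grasp_force: 88.1
```

```bash
python3 - <<'E'
from h import *
go(.5857,.2196,.264,31.5); print(manip.get_obs()["torque"])
E
```

```text
t 20.0 pos [0.5854 0.2195 0.2646] yang 31.51 tilt [ 0.  0. -1.] F [ 0.3 -1.  -1.8] w 0.107 g 88.1
shift [-0.0002  0.0009  0.0015] mm [-0.1  0.3  0.6] spin 0.0000
[-0.08165524 -0.03304835  0.01711644]
```

Call:
arm_command(series="1 0 0 0.0025 0; 1 0 0 0.001 0; 1 0 0 0 0; 1 0 0 0 0; 1 0 0 0 0; 1 0 0 0 0; 1 0 0 0 0; 1 0 0 0 0; 1 0 0 0 0; 1 0 0 0 0")

```text
clock: 21.25
position: [0.5855, 0.2195, 0.2636]
ee_rot: [0.489, 0.873, 0.0, 0.0]
ft_force: [-0.7, -0.3, 5.3]
grip_width: 0.105
grasp_force: 89.1
```

```bash
python3 - <<'E'
from h import *
go(.5857,.2196,.264,31.5); print(manip.get_obs()["torque"])
E
```

```text
t 21.25 pos [0.5855 0.2195 0.2636] yang 31.5 tilt [ 0.001  0.    -1.   ] F [-0.7 -0.3  5.3] w 0.105 g 89.1
shift [-0.0001  0.0006 -0.0011] mm [-0.   0.2 -0.4] spin 0.0000
[-0.12293125  0.3000061   0.00194226]
```

Call:
arm_command(series="1 0 0 -0.0012 0; 1 0 0 0 0; 0.85 0 0 0 0; 0.8 0 0 0 0; 0.75 0 0 0 0; 0.7 0 0 0 0; 0.7 0 0 0 0; 0.7 0 0 0 0; 0.7 0 0 0 0; 0.7 0 0 0 0", newtons=20)

```text
clock: 22.5
position: [0.5853, 0.2195, 0.2637]
ee_rot: [0.489, 0.873, 0.0, -0.0]
ft_force: [-0.2, 0.2, -0.3]
grip_width: 0.3
grasp_force: 0.0
```

```bash
python3 - <<'E'
from h import *
go(.5857,.2196,.40,31.5); print(manip.get_obs()["torque"])
E
```

```text
t 22.5 pos [0.5853 0.2195 0.2637] yang 31.51 tilt [ 0.  0. -1.] F [-0.2  0.2 -0.3] w 0.3 g 0.0
shift [-3.000e-04  9.000e-04 -3.408e-01] mm [-1.000e-01  4.000e-01 -1.363e+02] spin 0.0001
[ 0.00130024 -0.00034718 -0.01842678]
```

Call:
arm_command(series="0.7 0 0 -0.02 0; 0.7 0 0 -0.03 0; 0.7 0 0 -0.04 0; 0.7 0 0 -0.05 0; 0.7 0 0 -0.07 0; 0.7 0 0 -0.07 0; 0.7 -0.08 -0.05 -0.05 0; 0.7 -0.1 -0.05 0 0; 0.7 -0.1 -0.05 0 0; 0.7 -0.1 -0.05 0 0")

```text
clock: 23.75
position: [0.5966, 0.0466, 0.3971]
ee_rot: [0.489, 0.873, 0.001, 0.001]
ft_force: [0.3, 0.8, -0.5]
grip_width: 0.3
grasp_force: 0.0
```

Call:
arm_command(series="0.7 -0.1 -0.05 0 0; 0.7 -0.1 -0.05 0 0; 0.7 -0.1 0 0 0; 0.7 -0.05 0 0 0; 0.7 0 0 0 0; 0.7 0 0 0 0; 0.7 0 0 0 0; 0.7 0 0 0 0; 0.7 0 0 0 0; 0.7 0 0 0 0")

```text
clock: 25.0
position: [0.6356, -0.092, 0.3957]
ee_rot: [0.488, 0.873, 0.0, 0.0]
ft_force: [0.6, -0.3, 0.6]
grip_width: 0.304
grasp_force: 0.0
```

```bash
python3 - <<'E'
from h import *
u=lambda a:np.array([np.cos(np.radians(a)),np.sin(np.radians(a))])
n=u(31.5);e=u(-58.5);K=np.array([.629,.279]);s=K-.068*n
go(.58,.22,.4)
S,T=snap("scene","pics/s10.png"),snap("top","pics/t10.png")
m,p=blob(T,(165,185,70,60),(20,110,60),(36,255,255)); q=np.float32([plane(T,x,.2065)[:2] for x in p]); r=cv2.minAreaRect(q)
print("T",len(p),r,"centre rel seat: along e",(np.array(r[0])-s)@e,"along n",(np.array(r[0])-s)@n)
print("along extents e",((q-s)@e).min(),((q-s)@e).max(),"n",((q-s)@n).min(),((q-s)@n).max())
m,p=blob(S,(285,100,60,90),(18,110,50),(36,255,255)); print("S yellow",len(p),p.min(0),p.max(0))
lo=[(r,p[p[:,1]==r][:,0].min(),p[p[:,1]==r][:,0].max()) for r in range(p[:,1].min(),p[:,1].max()+1,3)]; print(lo)
# predicted corners of housing (level, centred)
for y,h in((.056,.2065),(.056,.1035),(-.056,.2065)):
    print(y,h,[proj(S,np.r_[s+e*y+n*x,h]).round(1).tolist() for x in(-.019,.019)])
m,p=blob(S,(325,105,22,40),(0,130,60),(12,255,255)); print("knob",p.min(0),p.max(0))
E
```

```text
t 25.0 pos [ 0.6356 -0.092   0.3957] yang 31.52 tilt [ 0.  0. -1.] F [ 0.6 -0.3  0.6] w 0.304 g 0.0
shift [ 0.7376  0.2893 -0.0107] mm [295.1 115.7  -4.3] 
T 437 ((0.5548100471496582, 0.2352486103773117), (0.05297807976603508, 0.11258842051029205), 31.643007278442383) centre rel seat: along e -0.001459951842038629 along n -0.018117371873920724
along extents e -0.0577608222962583 0.054829323704585306 n -0.04470005035957246 0.00845752875813138
S yellow 484 [301 103] [339 183]Traceback (most recent call last):
  File "<stdin>", line 10, in <module>
    return umr_minimum(a, axis, None, out, keepdims, initial, where)
ValueError: zero-size array to reduction operation minimum which has no identity
```

```bash
cat > chk.py <<'E'
from h import *
u=lambda a:np.array([np.cos(np.radians(a)),np.sin(np.radians(a))])
n=u(31.5);e=u(-58.5);K=np.array([.629,.279]);s=K-.068*n
S,T=snap("scene"),snap("top")
print(manip.get_obs()["clock"])
for c,box,nm in((S,(285,112,50,80),"S"),(T,(165,185,70,60),"T")):
    m,p=blob(c,box,(20,120,50),(36,255,255)); print(nm,len(p))
    for r in range(p[:,1].min(),p[:,1].max()+1,4):
        x=np.sort(p[p[:,1]==r][:,0]); v=c["pixels"][r].max(1)
        if len(x): print(r,x.min(),x.max(),len(x),"V",v[x[::2]].tolist())
    for y,h in((.056,.2065),(.056,.1035),(-.056,.2065),(-.056,.1035)):
        print(y,h,[proj(c,np.r_[s+e*y+n*x,h]).round(1).tolist() for x in(-.019,.019)])
E
python3 chk.py
```

```text
25.2
S 459
136 309 309 1 V [187]
140 306 314 9 V [207, 243, 241, 160, 79]
144 306 314 9 V [148, 242, 242, 183, 90]
148 307 319 8 V [172, 204, 133, 82]
152 307 320 12 V [130, 242, 244, 206, 113, 190]
156 311 321 10 V [174, 202, 69, 228, 192]
160 311 321 10 V [120, 154, 94, 213, 197]
164 318 319 2 V [80]
168 309 319 11 V [60, 99, 88, 83, 97, 96]
172 307 318 12 V [68, 107, 108, 105, 104, 105]
176 306 318 13 V [66, 104, 105, 107, 108, 109, 84]
180 306 318 13 V [63, 105, 108, 108, 109, 107, 64]
0.056 0.2065 [[308.7, 160.1], [321.3, 159.6]]
0.056 0.1035 [[306.9, 183.0], [318.7, 182.6]]
-0.056 0.2065 [[305.3, 135.2], [317.1, 134.8]]
-0.056 0.1035 [[303.8, 158.5], [314.9, 158.1]]
T 416
201 208 210 3 V [93, 97]
205 202 217 16 V [104, 109, 88, 99, 119, 150, 160, 131]
209 199 218 20 V [70, 99, 110, 144, 164, 165, 161, 154, 116, 74]
213 189 221 21 V [104, 135, 94, 83, 140, 161, 158, 130, 77, 72, 65]
217 183 203 21 V [111, 108, 89, 100, 120, 145, 165, 155, 134, 120, 71]
221 184 196 13 V [100, 143, 164, 166, 160, 153, 111]
225 183 190 8 V [123, 161, 155, 128]
229 189 190 2 V [77]
0.056 0.2065 [[217.9, 205.6], [211.0, 194.7]]
0.056 0.1035 [[222.1, 211.9], [215.7, 201.8]]
-0.056 0.2065 [[184.2, 226.7], [177.3, 215.6]]
-0.056 0.1035 [[190.9, 231.5], [184.6, 221.1]]
```

The numbers show the lamp level, centred to about 2 mm, and the mast up. I wait one call and compare to make sure it is still.

Call:
arm_command(series="0.7 0 0 0 0; 0.7 0 0 0 0; 0.7 0 0 0 0; 0.7 0 0 0 0; 0.7 0 0 0 0; 0.7 0 0 0 0; 0.7 0 0 0 0; 0.7 0 0 0 0; 0.7 0 0 0 0; 0.7 0 0 0 0")

```text
clock: 26.45
position: [0.6356, -0.0922, 0.3957]
ee_rot: [0.489, 0.873, 0.0, -0.0]
ft_force: [-0.5, -0.1, -1.3]
grip_width: 0.302
grasp_force: 0.0
```

```bash
python3 - <<'E'
from h import *
A=cv2.imread("pics/s10.png").astype(int)
for i in range(3):
    B=snap("scene")["pixels"][:,:,::-1].astype(int); print("stand area diff",np.abs(B-A)[100:210,290:350].mean(), "background",np.abs(B-A)[300:400,20:200].mean()); A=B
I=cv2.imread("pics/scene0.png").astype(int)
for nm,(x,y,w,h) in dict(glue=(342,208,24,45),sealant=(312,250,30,60),mallet=(80,320,120,80),drill=(312,92,28,28),batten=(250,135,55,55),screwdriver=(200,205,42,45)).items():
    print(nm,np.abs(B-I)[y:y+h,x:x+w].mean().round(1))
E
python3 chk.py | sed -n 1,15p
```

```text
stand area diff 1.5632828282828284 background 1.122111111111111
stand area diff 1.4731818181818181 background 1.131925925925926
stand area diff 1.4576767676767677 background 1.1289444444444445
glue 9.7
sealant 9.2
mallet 12.0
drill 8.2
batten 103.7
screwdriver 37.4
26.7
S 458
136 309 309 1 V [186]
140 306 313 8 V [210, 243, 240, 159]
144 306 314 9 V [146, 241, 242, 184, 91]
148 307 319 7 V [175, 202, 136, 68]
152 307 320 12 V [131, 241, 244, 206, 113, 194]
156 311 321 10 V [173, 204, 72, 228, 193]
160 311 321 10 V [120, 156, 95, 213, 198]
164 318 320 3 V [83, 94]
168 309 319 11 V [60, 100, 86, 83, 94, 94]
172 307 318 12 V [71, 107, 108, 103, 105, 104]
176 306 318 13 V [67, 105, 106, 107, 105, 106, 83]
180 306 318 13 V [68, 106, 108, 107, 109, 108, 64]
0.056 0.2065 [[308.7, 160.1], [321.3, 159.6]]
```

```bash
python3 -c "
from workcell import manip
print(manip.hand_in())"
```

```text
the job is handed in; nothing more can be done
None
```

The mast is up and holding on its catch, and the lamp hangs level and still on the hook, about 2 mm from the handle's middle and clear of the bench; handed in at about 27 s (the arm hid the batten and screwdriver from my last check, but the robot never went near them).

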